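# Set out the buffer bottles and rinse beaker for a pH calibration

### The arm

A 7-joint arm with a two-finger parallel gripper is mounted at the origin on the work surface. World frame = base frame: x ahead of the robot, y to its left, z up, the work surface at z = 0. Lengths are in m, angles in rad, forces in N, time in s.
With the tool pointing down it reaches from about 0.425 to 1.025 m from the base axis. Payload 3.6 kg.
Tool frame: the origin (TCP) lies midway between the tips of the shut fingers; the grasp point (between the pads) lies 19 mm behind it; z points along the fingers, y is the line along which they close (so a half turn about z gives the same grasp; the last joint's range is limited). The gripper opens to 85 mm and grips with 20 to 120 N. Pads are 22 mm wide; open, the fingers measure 114 mm over their backs; the gripper's body (76 mm by 85 mm) begins 54 mm behind the grasp point. The pads swing forward as they close: fully open they stand 13 mm farther back than shut.
Start: joints at [-1.22, 0.591, 0.048, 1.609, -0.033, 0.943, -0.034], TCP at [0.311, 0.655, 0.231] pointing down, gripper open.
Joint ranges: [-2.69, 2.69], [-0.47, 2.24], [-1.27, 1.36], [0.19, 2.51], [-1.53, 4.68], [0.08, 2.07], [-3.09, 3.09]. Speed limits (rad/s): [2.57, 2.57, 3.14, 3.14, 3.14, 3.14, 3.14].

### API

Orientations are given as a unit quaternion [w, x, y, z].
In Python, from workcell import env gives the robot as it stands. The module is installed in compiled form; this text tells all that it offers.
- The arm moves only by the shell command python3 -m handwheel 'ROWS' [OPENING]. ROWS is a JSON object of lists of equal length, an entry for each row: "xyz": the shift along the tool's x, y, z each as a share of 0.1 m, from -1 to 1, a list of three; "turn": the turn about the tool's z as a share of 360 degrees, from -1 to 1. A call has 1 to 20 rows; each row shifts and turns the commanded pose from where the row before left it, along the tool's axes as they then stand; what a row does not reach is not made up. A row lasts 1/12 s, in which the tool goes at most 41.7 mm and 7.16 degrees, less where a joint would pass 70% of its speed; a pose out of reach is approached as far as the arm can. A call with a number of a shift or a turn outside -1 to 1 is refused whole. A call with a gripper value outside its range is refused whole. OPENING is the gripper command: -1 is shut, 1 is fully open, values between are in proportion, set as the call begins (- or left out, the last holds). The fingers move at their own pace and stop on an object; the grip force is fixed at half the most. Time passes only in rows, so rows that do not move let the fingers close. It gives the time, the measured TCP pose, the force, the opening and the grip force at its end, in the units of the state.
- env.state(): the state, without advancing time (a new reading comes with each control period).
- env.snapshot(name): name is "scene" or "side" or "wrist"; returns a dict with "frame" (384x512x3 uint8, blue, green, red), "K" (3x3 intrinsics, pixels), "extrinsics" (4x4, takes a point from world to camera coordinates). Camera axes: x right, y down, z forward; pixel columns grow to the right and rows downward; lengths in m; the calibration is good to about 2 mm. The wrist camera is an equidistant fisheye: a pixel r from the principal point sees the ray r / f radians off the axis. A picture is of the moment at which its call begins. There is no depth.
- env.hand_in(): hands the job in; it is judged then, once.
The state is a dict: "t": time; "q": joint angles; "joint_velocities": joint speeds; "joint_torque": joint torques, N m; "tcp_pos": TCP position; "tool_rot": TCP orientation; "contact_force": force on the tool from outside, world axes, zero at the start; "ft_torque": the same for the moment, N m; "width": finger opening in m; "finger_force": force on a finger pad.
Only numpy, scipy, OpenCV 4.12 (cv2) and the standard library are available. Lean on these libraries where they do the work, as an engineer would, in place of code of your own. Each camera call takes 0.05 s, during which the arm holds its last target. There are 200 camera calls.

### The job

Set out the pH calibration on the grey spill mat, seen from its blue-edged side: the white-capped bottle in the middle ring of the front row, between the orange-capped bottle in the ring on its left and the blue-capped bottle in the ring on its right, and the beaker in the large ring behind the white-capped bottle with the red lid resting flat and centred on top of it. Everything stands upright inside its ring and is set down gently, never dropped. Leave the black-capped bottle where it stands in the tray.

Things in the scene. Friction and masses are not known exactly. Their poses are not given: they have to be found in the camera images.
- mat: Grey spill mat, fixed, 190 (x) by 270 (y) by 3 mm. Origin: centre of underside. Blue strip on its front (-x) edge, facing the robot within 0.5 rad. From there +y is left, +x behind. Printed flat dark rings: front row at x -40, y +85 (left), 0, -85 mm (right), inner diameter 60; large ring at x +45, y 0, inner diameter 80. Lies left or right of the robot's centre line.
- tray: Teal shallow tray, fixed, 200 (x) by 300 (y) mm, rim 12 mm high, walls and floor 4 mm thick, on the side where the mat is not. Origin: centre of underside. The bottles, beaker and lid start in it, shuffled, in two rows of three, about 90 mm apart along x and 95 mm along y.
- orange_bottle: Amber bottle with a white paper label and an orange screw cap. Body 36 mm across and straight from 0 to 56 mm height; cap 29 mm across; 80 mm tall in all; about 110 g. Origin at the centre of its underside, z up along the bottle; round, so yaw means nothing. Goes in the left ring of the front row.
- white_bottle: Amber bottle with a white paper label and a white screw cap. Body 36 mm across and straight from 0 to 56 mm height; cap 29 mm across; 80 mm tall in all; about 110 g. Origin at the centre of its underside, z up along the bottle; round, so yaw means nothing. Goes in the middle ring of the front row.
- blue_bottle: Amber bottle with a white paper label and a blue screw cap. Body 36 mm across and straight from 0 to 56 mm height; cap 29 mm across; 80 mm tall in all; about 110 g. Origin at the centre of its underside, z up along the bottle; round, so yaw means nothing. Goes in the right ring of the front row.
- black_bottle: Amber bottle with a white paper label and a black screw cap. Body 36 mm across and straight from 0 to 56 mm height; cap 29 mm across; 80 mm tall in all; about 110 g. Origin at the centre of its underside, z up along the bottle; round, so yaw means nothing. Not wanted: must stay where it is.
- beaker: Off-white, open, straight-walled stiff plastic beaker without spout or handle, 56 mm outside diameter, 3 mm wall, 70 mm tall, about 90 g. Origin at the centre of its underside, z up; round.
- lid: Red flat lid for the beaker: disc 66 mm across and 5 mm thick with a straight round knob on top, 18 mm across and 30 mm tall (35 mm tall in all), about 50 g. Flat underside without a lip. Origin at the centre of the underside, z up. Lifted by its knob.
There are look-alikes about, which are no part of the job. What is shaped like the white_bottle but turquoise is not meant.

How it is judged:
At the end, for the whole second after the job is handed in: Bottles and beaker upright (0.12 rad) on the mat, each within 12 mm of its own ring's centre along the mat's x and y; lid flat (0.1 rad) on the beaker's rim, centred within 10 mm; all five at rest; black-capped bottle upright within 20 mm of its start (x of orange_bottle in the frame of mat between -0.052 and -0.028 m and y of orange_bottle in the frame of mat between 0.073 and 0.097 m and z of each of orange_bottle, white_bottle, blue_bottle, beaker in the frame of mat below 0.008 m and angle between each of orange_bottle, white_bottle, blue_bottle, beaker, black_bottle's own z axis and vertical below 0.12 rad and x of white_bottle in the frame of mat between -0.052 and -0.028 m and y of white_bottle in the frame of mat between -0.012 and 0.012 m and x of blue_bottle in the frame of mat between -0.052 and -0.028 m and y of blue_bottle in the frame of mat between -0.097 and -0.073 m and x of beaker in the frame of mat between 0.033 and 0.057 m and y of beaker in the frame of mat between -0.012 and 0.012 m and horizontal distance between lid and beaker below 0.01 m and z of lid in the frame of beaker between 0.065 and 0.075 m and angle between lid's own z axis and vertical below 0.1 rad and z of lid in the frame of mat above 0.06 m and linear speed of each of orange_bottle, white_bottle, blue_bottle, beaker, lid below 0.02 m/s and angular speed of each of orange_bottle, white_bottle, blue_bottle, beaker, lid below 0.2 rad/s and distance of black_bottle from where it was at the start of the episode below 0.02 m); the robot touches nothing.
It fails at once if the black-capped bottle is moved by more than 20 mm (distance of black_bottle from where it was at the start of the episode above 0.02 m).
It fails at once if a bottle, the beaker or the lid is dropped, thrown or batted (moves faster than 0.6 m/s, a fall of about 18 mm, without being held) ((linear speed of orange_bottle above 0.6 m/s and contact force between orange_bottle and the fingers below 0.01 N) or (linear speed of white_bottle above 0.6 m/s and contact force between white_bottle and the fingers below 0.01 N) or (linear speed of blue_bottle above 0.6 m/s and contact force between blue_bottle and the fingers below 0.01 N) or (linear speed of beaker above 0.6 m/s and contact force between beaker and the fingers below 0.01 N) or (linear speed of lid above 0.6 m/s and contact force between lid and the fingers below 0.01 N)).
It also fails if it takes over 133 s, if anything falls off the work surface, if the arm or the gripper's body presses on something with over 40 N, if the wrist force passes 120 N, or if a joint passes its speed limit or range.

## Working session

There is one attempt and no reset: what is moved stays moved. The work goes in short steps, Python scripts to look and compute and a shell command to move; the robot and the scene stay as the last step left them, time stands still between calls to the robot, and variables do not carry over. Pictures are saved under pics/ and viewed, at most 14 in all, crops included, and the job is handed in when it is done.

```bash
mkdir -p pics; cat > h.py <<'E'
import numpy as np, cv2
from workcell import env
from scipy.spatial.transform import Rotation as R
def snap(n,save=None):
    s=env.snapshot(n)
    if save: cv2.imwrite('pics/'+save,s['frame'])
    return s
def ray(s,u,v):
    K=np.array(s['K']);T=np.array(s['extrinsics'])
    if s.get('fish'):
        pass
    d=np.array([(u-K[0,2])/K[0,0],(v-K[1,2])/K[1,1],1.])
    return -T[:3,:3].T@T[:3,3], T[:3,:3].T@d
def onz(s,u,v,z):
    o,d=ray(s,u,v); return o+d*(z-o[2])/d[2]
def proj(s,p):
    K=np.array(s['K']);T=np.array(s['extrinsics']); c=T[:3,:3]@np.array(p)+T[:3,3]; c=K@c; return c[:2]/c[2]
E
python3 - <<'E'
from h import *
a=snap('scene','scene0.png');b=snap('side','side0.png')
for s in(a,b): print(np.round(s['K'],1).tolist(),np.round(ray(s,256,192)[0],3),np.round(s['extrinsics'],3).tolist())
st=env.state();print({k:np.round(v,3).tolist() for k,v in st.items()})
E
```

```text
[[382.9, 0.0, 256.5], [0.0, 382.9, 182.6], [0.0, 0.0, 1.0]] [ 1.176 -0.004  0.634] [[0.024, 1.0, -0.008, -0.019], [0.671, -0.022, -0.741, -0.32], [-0.741, 0.012, -0.671, 1.297], [0.0, 0.0, 0.0, 1.0]]
[[465.1, 0.0, 262.3], [0.0, 465.1, 197.1], [0.0, 0.0, 1.0]] [0.054 0.651 0.535] [[-0.782, -0.624, 0.003, 0.447], [-0.329, 0.408, -0.852, 0.208], [0.53, -0.667, -0.524, 0.686], [0.0, 0.0, 0.0, 1.0]]
{'t': 0.1, 'q': [-1.221, 0.592, 0.048, 1.61, -0.033, 0.943, -0.034], 'joint_velocities': [-0.001, -0.003, 0.001, -0.003, -0.001, 0.001, 0.001], 'joint_torque': [0.004, -55.0, 1.553, -19.883, 0.01, 0.004, -0.0], 'tcp_pos': [0.311, 0.654, 0.23], 'tool_rot': [-0.0, 0.22, 0.975, -0.001], 'contact_force': [-0.634, -0.545, -0.615], 'ft_torque': [-0.017, 0.03, 0.011], 'finger_force': 0.0, 'width': 0.085}
```

View pics/scene0.png

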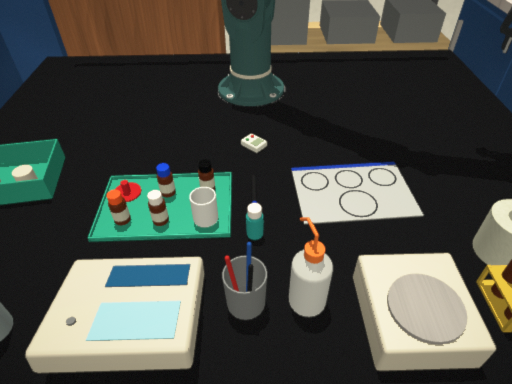

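View pics/side0.png

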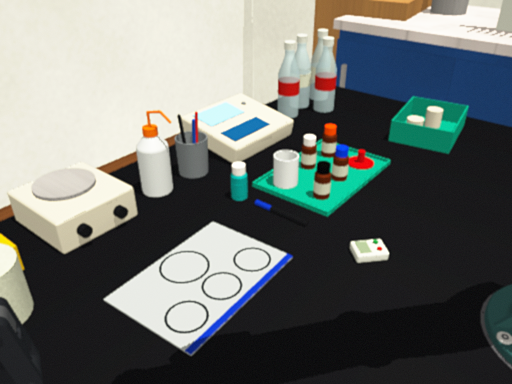

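The scene view shows the tray on the robot's right. Pixels there: orange (118,205), white (157,207), blue (165,178), black (206,175), beaker (204,207), lid (128,190). The mat is on the left, with rings at (315,181), (348,179), (382,177) and the large one at (358,203). Two bottles have white caps. The one at (157,207) is amber and in the tray, so it is the one meant. The one at (255,220) is turquoise and outside the tray, so it is the look-alike. The side view agrees.

```bash
cat > m.py <<'E'
from h import *
S=snap('scene');D=snap('side')
def blob(s,seed,f):
    hsv=cv2.cvtColor(s['frame'],cv2.COLOR_BGR2HSV).astype(int);m=f(hsv[...,0],hsv[...,1],hsv[...,2]).astype(np.uint8)
    x,y=seed;w=np.zeros_like(m);w[y-14:y+15,x-14:x+15]=m[y-14:y+15,x-14:x+15]
    n,l,st,c=cv2.connectedComponentsWithStats(w)
    i=1+np.argmin([np.hypot(*(c[k]-seed))-st[k,4]**.5 for k in range(1,n)]);b=st[i]
    return c[i],b
def tri(a,b):
    o1,d1=ray(S,*a);o2,d2=ray(D,*b);d1/=np.linalg.norm(d1);d2/=np.linalg.norm(d2)
    t=np.linalg.lstsq(np.c_[d1,-d2],o2-o1,rcond=None)[0];p,q=o1+t[0]*d1,o2+t[1]*d2
    return (p+q)/2,np.linalg.norm(p-q)
F={'orange':((118,197),(330,129),lambda h,s,v:(h>4)&(h<15)&(s>180)&(v>150)),
'white':((155,198),(310,141),lambda h,s,v:(s<70)&(v>130)),
'blue':((164,169),(342,151),lambda h,s,v:(h>105)&(h<130)&(s>130)&(v>70)),
'black':((205,167),(323,170),lambda h,s,v:(v<38)),
'turq':((254,208),(238,168),lambda h,s,v:(s<70)&(v>130))}
for k,(a,b,f) in F.items():
    ca,ba=blob(S,a,f);cb,bb=blob(D,b,f);p,e=tri(ca,cb)
    print(k,np.round(ca,1),ba.tolist(),np.round(cb,1),bb.tolist(),np.round(p,4),round(e,4))
def rings(s,roi):
    x0,y0,x1,y1=roi;g=cv2.cvtColor(s['frame'],cv2.COLOR_BGR2GRAY)[y0:y1,x0:x1]
    g=cv2.resize(g,None,fx=4,fy=4,interpolation=cv2.INTER_CUBIC)
    m=(g>120).astype(np.uint8)
    cs,h=cv2.findContours(m,cv2.RETR_CCOMP,cv2.CHAIN_APPROX_NONE)
    for c,hh in zip(cs,h[0]):
        if hh[3]<0 and cv2.contourArea(c)>1200:
            P=np.array([onz(s,(u-1.5)/4+x0,(v-1.5)/4+y0,.003)[:2] for u,v in c[:,0]])
            (cx,cy),r=cv2.minEnclosingCircle((P*1000).astype(np.float32))
            e=cv2.fitEllipse((P*1000).astype(np.float32))
            print('ring',np.round(e[0],1),np.round(e[1],1))
rings(S,(285,155,425,225));print();rings(D,(100,215,300,355))
for k,s in(('sc',S),('sd',D)):
  pass
cv2.imwrite('pics/crop.png',np.hstack([cv2.resize(S['frame'][150:250,90:280],None,fx=2.1,fy=4),cv2.resize(D['frame'][115:215,225:415],None,fx=2.1,fy=4)]) if 0 else np.vstack([cv2.resize(S['frame'][155:245,85:285],None,fx=3.3,fy=3.3),cv2.resize(D['frame'][120:210,200:400],None,fx=3.3,fy=3.3)]))
E
python3 m.py
```

```text
orange [114.1 196.8] [107, 189, 15, 16, 177] [330.2 128.9] [325, 123, 12, 13, 136] [ 0.5917 -0.2947  0.0735] 0.0007
white [157.6 194.5] [147, 184, 23, 22, 274] [309.4 139.5] [303, 133, 14, 14, 145] [ 0.5922 -0.2025  0.0775] 0.0001
blue [162.8 169.3] [156, 162, 14, 15, 174] [341.5 150.5] [335, 144, 14, 14, 156] [ 0.5068 -0.2054  0.0742] 0.0005
black [204.8 161.8] [191, 153, 29, 20, 537] [322.9 167.6] [317, 162, 12, 12, 126] [ 0.4921 -0.1083  0.0781] 0.0077
turq [254.2 210.5] [247, 203, 15, 16, 204] [237.3 162.7] [224, 154, 29, 22, 358] [ 0.6443 -0.0023  0.0788] 0.0041
ring [519.3 235.1] [205.  339.9]

ring [466.1 320.8] [60.8 61.5]
ring [516.6 240.2] [207.8 329.7]
ring [772.4 236.5] [57.5 83.8]
```

View pics/crop.png

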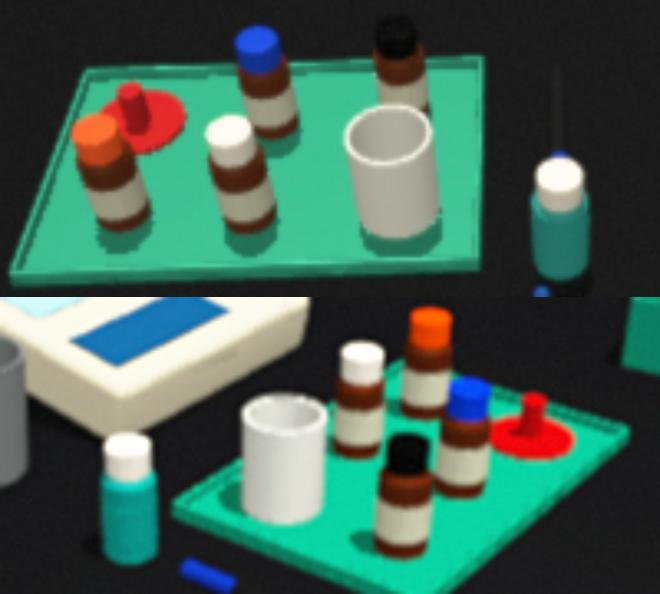

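The crop confirms it: the amber white-capped bottle in the tray, at scene (157,197), is the target. The turquoise one stands outside the tray. Next I'll measure the rings, mat corners, lid and beaker.

```bash
cat > m2.py <<'E'
from m import *
def rings2(s,roi):
    x0,y0,x1,y1=roi;g=cv2.cvtColor(s['frame'],cv2.COLOR_BGR2GRAY)[y0:y1,x0:x1]
    g=cv2.resize(g,None,fx=4,fy=4,interpolation=cv2.INTER_CUBIC)
    mat=(cv2.morphologyEx(g,cv2.MORPH_CLOSE,np.ones((25,25)))>110).astype(np.uint8)
    c=max(cv2.findContours(mat,cv2.RETR_EXTERNAL,cv2.CHAIN_APPROX_NONE)[0],key=cv2.contourArea)
    P=np.array([onz(s,(u-1.5)/4+x0,(v-1.5)/4+y0,.003)[:2]*1000 for u,v in c[:,0]],np.float32)
    print('mat',cv2.minAreaRect(P))
    m=cv2.adaptiveThreshold(g,1,cv2.ADAPTIVE_THRESH_MEAN_C,cv2.THRESH_BINARY,41,12)
    cs,h=cv2.findContours(m,cv2.RETR_LIST,cv2.CHAIN_APPROX_NONE)
    for c in cs:
        if cv2.contourArea(c)>800:
            P=np.array([onz(s,(u-1.5)/4+x0,(v-1.5)/4+y0,.003)[:2]*1000 for u,v in c[:,0]],np.float32)
            e=cv2.fitEllipse(P)
            if 50<e[1][0] and e[1][1]<100: print('ring',np.round(e[0],1),np.round(e[1],1))
print();rings2(S,(285,155,425,225));rings2(D,(100,215,300,355))
red=lambda h,s,v:((h<4)|(h>174))&(s>150)&(v>90)
for n,s,(x0,y0,x1,y1) in(('S',S,(108,175,150,204)),('D',D,(340,140,390,175))):
    hs=cv2.cvtColor(s['frame'],cv2.COLOR_BGR2HSV).astype(int);m=red(hs[...,0],hs[...,1],hs[...,2]).astype(np.uint8);w=np.zeros_like(m);w[y0:y1,x0:x1]=m[y0:y1,x0:x1]
    v,u=np.nonzero(w);top=v.min();print(n,'top',u[v==top].mean(),top,'box',u.min(),u.max(),v.max())
    P=np.array([onz(s,a,b,.009)[:2]*1000 for a,b in zip(u,v)]);print('disc extents at 9mm',P.min(0).round(1),P.max(0).round(1))
    # lowest half (front arc) circle fit of outline
    c=max(cv2.findContours(w,0,cv2.CHAIN_APPROX_NONE)[0],key=cv2.contourArea)[:,0]
    Q=np.array([onz(s,a,b,.009)[:2]*1000 for a,b in c])
    cen=np.median(Q,0)
    for _ in range(20):
        r=np.hypot(*(Q-cen).T);k=abs(r-33)<4;d=(Q[k]-cen);rr=r[k];cen=cen+np.linalg.lstsq(d/rr[:,None],rr-33,rcond=None)[0]
    print('lid disc',cen.round(1),k.sum(),len(Q))
# beaker rim
for n,s,(x0,y0,x1,y1) in(('S',S,(186,185,222,232)),('D',D,(268,148,305,192))):
    hs=cv2.cvtColor(s['frame'],cv2.COLOR_BGR2HSV).astype(int);m=((hs[...,1]<60)&(hs[...,2]>90)).astype(np.uint8);w=np.zeros_like(m);w[y0:y1,x0:x1]=m[y0:y1,x0:x1]
    c=max(cv2.findContours(w,0,cv2.CHAIN_APPROX_NONE)[0],key=cv2.contourArea)[:,0]
    for z,nm in((.074,'rim'),(.004,'base')):
        Q=np.array([onz(s,a,b,z)[:2]*1000 for a,b in c])
        cam=ray(s,0,0)[0][:2]*1000
        far=np.linalg.norm(Q-cam,axis=1)
        Q=Q[far>np.median(far)] if nm=='rim' else Q[far<np.median(far)]
        cen=Q.mean(0)
        for _ in range(30):
            r=np.hypot(*(Q-cen).T);k=abs(r-28)<6 if _>8 else r>0;d=(Q[k]-cen);cen=cen+np.linalg.lstsq(d/r[k][:,None],r[k]-28,rcond=None)[0]
        print(n,nm,cen.round(1),k.sum(),len(Q))
E
python3 m2.py | sed -n '/^$/,$p'
```

```text
ring [466.1 320.8] [60.8 61.5]
ring [516.6 240.2] [207.7 329.8]
ring [772.4 236.5] [57.5 83.8]

mat ((522.2783813476562, 237.84878540039062), (191.11009216308594, 282.98388671875), 3.337545871734619)
ring [556.8 239.6] [76.2 78. ]
ring [556.3 239.6] [89.8 91.4]
ring [476.8 150. ] [56.2 57.3]
ring [477.5 150. ] [70.5 71.7]
ring [472.1 234.6] [56.3 57.5]
ring [472.1 234.7] [69.8 72. ]
ring [466.6 319.2] [55.3 57.7]
ring [467.3 319.3] [70.2 71.9]
mat ((510.593994140625, 238.34791564941406), (194.31927490234375, 273.7957763671875), 3.3500449657440186)
ring [465.9 321. ] [58.1 59.4]
ring [466.1 320.8] [68.7 70.3]
ring [470.8 236.2] [57.2 59.3]
ring [471.  235.9] [68.7 71. ]
ring [555.7 241.2] [77.  79.2]
ring [555.7 240.8] [88.9 91.3]
ring [475.7 151.4] [56.3 59.1]
ring [476.  151.1] [69.2 71.6]
ring [771.1 236.8] [59.7 85.2]
S top 124.5 180 box 116 140 201
disc extents at 9mm [ 466.  -330.8] [ 539.8 -270.8]
lid disc [ 508.3 -303.9] 42 61
D top 361.5 149 box 345 372 168
disc extents at 9mm [ 470.6 -370.4] [ 542.  -265.5]
lid disc [ 512.4 -311.2] 8 69
S rim [ 591.6 -107.7] 50 56
S base [ 589.6 -110.3] 45 56
D rim [ 592.8 -108.6] 37 54
D base [ 600.2 -119.5] 18 54
```

Ring diameters and the mat yaw (3.3°) agree in both views, and the tray grid matches the stated spacing. I'll square the tool to the world axes first.

```bash
python3 -m handwheel '{"xyz":[[0,0,0],[0,0,0],[0,0,0],[0,0,0],[0,0,0],[0,0,0]],"turn":[-0.0177,-0.0177,-0.0177,-0.0177,0,0]}' 0.5
cat > go.py <<'E'
# where the tool is and the shares (of 0.1 m, tool axes) to a world point
import sys; from h import *
st=env.state(); w,x,y,z=st['tool_rot']; r=R.from_quat([x,y,z,w])
p=np.array(st['tcp_pos']);print('t',round(st['t'],2),'tcp',p.round(4),'toolx',r.as_matrix()[:,0].round(3),'z',r.as_matrix()[:,2].round(3),'w',round(st['width'],4),'ff',round(st['finger_force'],1))
if len(sys.argv)>3:
    d=np.array(list(map(float,sys.argv[1:4])))-p; print('shares',(r.inv().apply(d)*10).round(3))
E
python3 go.py 0.592 -0.2025 0.20
```

```text
t: 0.8
tcp_pos: [0.3115, 0.6546, 0.2312]
tool_rot: [-0.0, 0.001, 1.0, -0.0]
contact_force: [0.6, -0.0, 0.7]
width: 0.0644
finger_force: 0.0
t 0.8 tcp [0.3115 0.6546 0.2312] toolx [-1.     0.002  0.   ] z [-0. -0. -1.] w 0.0644 ff 0.0
shares [-2.822 -8.566  0.311]
```

```bash
python3 -m handwheel '{"xyz":[[-0.12,-0.36,0],[-0.12,-0.36,0],[-0.12,-0.36,0],[-0.12,-0.36,0],[-0.12,-0.36,0],[-0.12,-0.36,0],[-0.12,-0.36,0],[-0.12,-0.36,0],[-0.12,-0.36,0],[-0.12,-0.36,0],[-0.12,-0.36,0],[-0.12,-0.36,0],[-0.12,-0.36,0],[-0.12,-0.36,0],[-0.12,-0.36,0],[-0.12,-0.36,0],[-0.12,-0.36,0],[-0.12,-0.36,0],[-0.12,-0.36,0],[-0.12,-0.36,0]]}'
python3 go.py 0.592 -0.2025 0.20
```

```text
t 0.8 tcp [0.3115 0.6546 0.2312] toolx [-1.     0.002  0.   ] z [-0. -0. -1.] w 0.0644 ff 0.0
shares [-2.822 -8.566  0.311]$: bad value
```

```bash
python3 -m handwheel '{"xyz":[[-0.12,-0.36,0],[-0.12,-0.36,0],[-0.12,-0.36,0],[-0.12,-0.36,0],[-0.12,-0.36,0],[-0.12,-0.36,0],[-0.12,-0.36,0],[-0.12,-0.36,0],[-0.12,-0.36,0],[-0.12,-0.36,0],[-0.12,-0.36,0],[-0.12,-0.36,0],[-0.12,-0.36,0],[-0.12,-0.36,0],[-0.12,-0.36,0],[-0.12,-0.36,0],[-0.12,-0.36,0],[-0.12,-0.36,0],[-0.12,-0.36,0],[-0.12,-0.36,0]],"turn":[0,0,0,0,0,0,0,0,0,0,0,0,0,0,0,0,0,0,0,0]}'
python3 go.py 0.592 -0.2025 0.20
```

```text
t: 2.47
tcp_pos: [0.5525, -0.0668, 0.2317]
tool_rot: [0.0, 0.001, 1.0, 0.0]
contact_force: [0.9, -0.4, -0.0]
width: 0.0639
finger_force: 0.0
t 2.47 tcp [ 0.5525 -0.0668  0.2317] toolx [-1.     0.002 -0.001] z [ 0.001  0.    -1.   ] w 0.0639 ff 0.0
shares [-0.397 -1.356  0.317]
```

```bash
python3 -m handwheel '{"xyz":[[-0.1,-0.34,0.08],[-0.1,-0.34,0.08],[-0.1,-0.34,0.08],[-0.1,-0.34,0.08],[0,0,0],[0,0,0]],"turn":[0,0,0,0,0,0]}'
python3 go.py 0.592 -0.2025 0.018
python3 - <<'E'
from h import *
s=snap('wrist','w1.png');print(np.round(s['K'],1).tolist(),np.round(s['extrinsics'],3).tolist())
E
```

```text
t: 2.97
tcp_pos: [0.5919, -0.2041, 0.1987]
tool_rot: [-0.0, 0.003, 1.0, -0.001]
contact_force: [-0.5, 0.5, -0.5]
width: 0.0642
finger_force: 0.0
t 2.97 tcp [ 0.5919 -0.2041  0.1987] toolx [-1.     0.006  0.001] z [-0.001 -0.001 -1.   ] w 0.0642 ff 0.0
shares [-0.003  0.019  1.807]
[[297.3, 0.0, 254.3], [0.0, 297.3, 197.8], [0.0, 0.0, 1.0]] [[0.006, 1.0, -0.0, 0.2], [0.957, -0.006, 0.291, -0.596], [0.291, -0.002, -0.957, 0.176], [0.0, 0.0, 0.0, 1.0]]
```

View pics/w1.png

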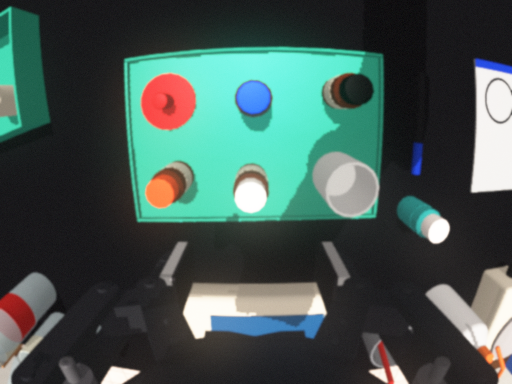

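The wrist view from above shows the tray: lid (168,101), blue (253,98), black (355,91), orange (163,187), white (251,192) and beaker rim (349,188). I'll use it to refine the positions.

```bash
cat > wr.py <<'E'
from h import *
def wray(s,u,v):
    K=np.array(s['K']);T=np.array(s['extrinsics']);a=(u-K[0,2])/K[0,0];b=(v-K[1,2])/K[1,1];r=np.hypot(a,b)
    k=np.sin(r)/r if r>1e-9 else 1
    return -T[:3,:3].T@T[:3,3],T[:3,:3].T@np.array([a*k,b*k,np.cos(r)])
def won(s,u,v,z):
    o,d=wray(s,u,v);return (o+d*(z-o[2])/d[2])[:2]*1000
def blobs(s,f,z,amin=150):
    h=cv2.cvtColor(s['frame'],cv2.COLOR_BGR2HSV).astype(int);m=f(h[...,0],h[...,1],h[...,2]).astype(np.uint8)
    for c in cv2.findContours(m,0,cv2.CHAIN_APPROX_NONE)[0]:
        if cv2.contourArea(c)>amin:
            P=np.array([won(s,a,b,z) for a,b in c[:,0]],np.float32);(x,y),r=cv2.minEnclosingCircle(P)
            if r<80: print(c[:,0].mean(0).round(),'at',np.round([x,y,2*r],1))
E
python3 - <<'E'
from wr import *
s=dict(frame=cv2.imread('pics/w1.png'),K=[[297.3,0,254.3],[0,297.3,197.8],[0,0,1]],extrinsics=[[0.006,1,0,.2],[.957,-.006,.291,-.596],[.291,-.002,-.957,.176],[0,0,0,1]])
print('red disc');blobs(s,lambda h,q,v:((h<4)|(h>174))&(q>150)&(v>90),.009)
print('orange');blobs(s,lambda h,q,v:(h>=5)&(h<15)&(q>200)&(v>150),.084)
print('blue');blobs(s,lambda h,q,v:(h>105)&(h<130)&(q>130)&(v>90),.084)
print('white cap/rim 84');blobs(s,lambda h,q,v:(q<25)&(v>190),.084)
print('beaker 74');blobs(s,lambda h,q,v:(q<60)&(v>90),.074)
E
```

```text
red disc
[ 18. 313.] at [ 858.8 -661.3  117. ]
[168. 101.] at [ 504.3 -301.7   63.9]
orange
blue
[417. 159.] at [558.  -45.4  32.3]
[253.  97.] at [ 506.9 -204.3   29.2]
[493.  65.] at [447.1  57.5  62.7]
white cap/rim 84
[119. 376.] at [ 871.5 -406.1   86.7]
[506. 340.] at [860.9 250.3 114.4]
[216. 313.] at [ 737.2 -244.6   83.2]
[317. 307.] at [ 720.8 -135.1   29. ]
[436. 228.] at [630.9  -7.7  41.6]
[250. 196.] at [ 594.3 -208.    31.6]
[353. 190.] at [ 588.8 -112.3   52.9]
[499. 100.] at [485.5  67.5  46. ]
[491. 126.] at [521.1  67.7 151.8]
beaker 74
[119. 375.] at [ 884.1 -413.3  101.1]
[ 68. 373.] at [ 908.  -516.6   60. ]
[395. 368.] at [864.1   7.8 122.3]
[377. 360.] at [843.7 -25.5 120.9]
[ 35. 294.] at [ 741.1 -516.1  106.7]
[336. 263.] at [ 673.6 -121.6   59.8]
[173. 263.] at [ 672.6 -287.    60.4]
[435. 228.] at [637.4  -0.9  45.6]
[249. 195.] at [ 596.7 -207.7   34.2]
[250. 174.] at [ 582.9 -207.6   32.4]
[180. 173.] at [ 578.7 -277.4   32.9]
[346. 183.] at [ 585.  -114.8   73.9]
[  7. 101.] at [ 479.1 -487.4   46.7]
[331.  92.] at [ 499.1 -127.    31.2]
```

```bash
python3 -m handwheel '{"xyz":[[0,0,0.25],[0,0,0.3],[0,0,0.3],[0,0,0.3],[0,0,0.25],[0,0,0.2],[0,0,0.1],[0,0,0.1],[0,0,0],[0,0,0]],"turn":[0,0,0,0,0,0,0,0,0,0]}'
python3 -m handwheel '{"xyz":[[0,0,0],[0,0,0],[0,0,0],[0,0,0],[0,0,0],[0,0,0],[0,0,0],[0,0,0]],"turn":[0,0,0,0,0,0,0,0]}' -1
python3 go.py 0.4715 0.2355 0.20
```

```text
t: 3.85
tcp_pos: [0.5931, -0.2004, 0.0201]
tool_rot: [0.001, -0.001, 1.0, -0.0]
contact_force: [1.2, -0.2, -0.5]
width: 0.0639
finger_force: 0.0
t: 4.52
tcp_pos: [0.5932, -0.2012, 0.0205]
tool_rot: [0.001, -0.0, 1.0, -0.0]
contact_force: [0.1, -0.1, 6.5]
width: 0.035
finger_force: 59.5
t 4.52 tcp [ 0.5932 -0.2012  0.0205] toolx [-1.    -0.001 -0.002] z [ 0.002 -0.001 -1.   ] w 0.035 ff 59.5
shares [ 1.209  4.367 -1.8  ]
```

```bash
python3 -m handwheel '{"xyz":[[0,0,-0.1],[0,0,-0.2],[0,0,-0.3],[0,0,-0.3],[0,0,-0.3],[0,0,-0.2],[0,0,-0.1],[0,0,0]],"turn":[0,0,0,0,0,0,0,0]}'
python3 -m handwheel '{"xyz":[[0.04,0.14,0],[0.08,0.28,0],[0.09,0.33,0],[0.09,0.33,0],[0.09,0.33,0],[0.09,0.33,0],[0.09,0.33,0],[0.09,0.33,0],[0.09,0.33,0],[0.09,0.33,0],[0.09,0.33,0],[0.09,0.33,0],[0.09,0.33,0],[0.06,0.2,0],[0.03,0.1,0],[0,0,0],[0,0,0],[0,0,0]],"turn":[0,0,0,0,0,0,0,0,0,0,0,0,0,0,0,0,0,0]}'
python3 go.py 0.4715 0.2355 0.021
```

```text
t: 5.18
tcp_pos: [0.5934, -0.2011, 0.1719]
tool_rot: [0.002, -0.001, 1.0, -0.0]
contact_force: [0.5, 0.5, -0.9]
width: 0.0351
finger_force: 59.9
t: 6.68
tcp_pos: [0.4716, 0.2315, 0.1686]
tool_rot: [-0.001, 0.001, 1.0, -0.001]
contact_force: [0.1, -0.4, -0.9]
width: 0.0346
finger_force: 60.0
t 6.68 tcp [0.4716 0.2315 0.1686] toolx [-1.     0.002  0.001] z [-0.001 -0.002 -1.   ] w 0.0346 ff 60.0
shares [-1.000e-03  4.300e-02  1.476e+00]
```

```bash
python3 -m handwheel '{"xyz":[[0,0.03,0.2],[0,0,0.3],[0,0,0.3],[0,0,0.25],[0,0,0.2],[0,0,0.1],[0,0,0.08],[0,0,0.05],[0,0,0],[0,0,0],[0,0,0]],"turn":[0,0,0,0,0,0,0,0,0,0,0]}'
python3 go.py 0.4715 0.2355 0.0195
```

```text
t: 7.6
tcp_pos: [0.4725, 0.2372, 0.0223]
tool_rot: [0.001, -0.0, 1.0, 0.0]
contact_force: [0.5, 0.9, -0.8]
width: 0.0347
finger_force: 60.0
t 7.6 tcp [0.4725 0.2372 0.0223] toolx [-1.    -0.001 -0.002] z [ 0.002  0.001 -1.   ] w 0.0347 ff 60.0
shares [ 0.01  -0.017  0.028]
```

```bash
python3 -m handwheel '{"xyz":[[0,0,0.01],[0,0,0.01],[0,0,0]],"turn":[0,0,0]}'
python3 go.py 0.4715 0.2355 0.0195
```

```text
t: 7.85
tcp_pos: [0.4719, 0.2372, 0.0197]
tool_rot: [0.0, -0.001, 1.0, 0.0]
contact_force: [-0.4, 0.1, -1.1]
width: 0.035
finger_force: 60.0
t 7.85 tcp [0.4719 0.2372 0.0197] toolx [-1.    -0.001 -0.001] z [ 0.001  0.    -1.   ] w 0.035 ff 60.0
shares [ 0.004 -0.017  0.002]
```

```bash
python3 -m handwheel '{"xyz":[[0,0,0],[0,0,0],[0,0,0],[0,0,0],[0,0,0]],"turn":[0,0,0,0,0]}' 0.3
python3 -m handwheel '{"xyz":[[0,0,-0.15],[0,0,-0.3],[0,0,-0.3],[0,0,-0.3],[0,0,-0.3],[0,0,-0.2],[0,0,0]],"turn":[0,0,0,0,0,0,0]}'
python3 go.py 0.5065 -0.205 0.18
cat > chk.py <<'E'
from wr import *
# placed things: (x,y) of caps in the mat frame from scene+side
C0=np.array([471.3,235.4]); th=np.deg2rad(3.35)
import m
E
python3 m.py | head -3
```

```text
t: 8.27
tcp_pos: [0.4718, 0.237, 0.0194]
tool_rot: [0.0, -0.001, 1.0, 0.0]
contact_force: [0.8, -0.3, -0.9]
width: 0.0554
finger_force: 0.0
t: 8.85
tcp_pos: [0.4743, 0.2383, 0.1785]
tool_rot: [0.004, -0.0, 1.0, 0.002]
contact_force: [0.6, -0.2, -0.2]
width: 0.0553
finger_force: 0.0
t 8.85 tcp [0.4743 0.2383 0.1785] toolx [-1.    -0.001 -0.007] z [ 0.007  0.004 -1.   ] w 0.0553 ff 0.0
shares [-0.319 -4.433 -0.032]
orange [114.1 196.8] [107, 189, 15, 16, 181] [330.2 128.9] [324, 123, 13, 13, 137] [ 0.5918 -0.2945  0.0736] 0.0007
white [164.4 188.2] [159, 184, 11, 9, 82] [323.  146.5] [322, 142, 3, 10, 28] [ 0.5562 -0.1988  0.0675] 0.0107
blue [162.8 169.4] [156, 162, 14, 15, 175] [341.5 150.4] [335, 144, 14, 14, 157] [ 0.5068 -0.2053  0.0743] 0.0003
```

```bash
python3 -m handwheel '{"xyz":[[-0.02,-0.2,0],[-0.02,-0.34,0],[-0.025,-0.38,0],[-0.025,-0.38,0],[-0.025,-0.38,0],[-0.025,-0.38,0],[-0.025,-0.38,0],[-0.025,-0.38,0],[-0.025,-0.38,0],[-0.025,-0.38,0],[-0.025,-0.38,0],[-0.025,-0.3,0],[-0.02,-0.17,0],[0,0,0],[0,0,0]],"turn":[0,0,0,0,0,0,0,0,0,0,0,0,0,0,0]}' 0.5
python3 go.py 0.5065 -0.205 0.019
python3 - <<'E'
from wr import *
s=snap('wrist','w2.png')
print('blue');blobs(s,lambda h,q,v:(h>105)&(h<130)&(q>130)&(v>90),.084)
S=snap('scene','scene2.png')
E
```

```text
t: 10.2
tcp_pos: [0.5019, -0.2066, 0.1726]
tool_rot: [-0.002, 0.001, 1.0, 0.0]
contact_force: [-0.1, 0.9, 0.2]
width: 0.0642
finger_force: 0.0
t 10.2 tcp [ 0.5019 -0.2066  0.1726] toolx [-1.     0.002  0.003] z [-0.003  0.001 -1.   ] w 0.0642 ff 0.0
shares [-0.051  0.015  1.536]
blue
[418. 234.] at [535.1 -51.2  33.7]
[256. 204.] at [ 503.5 -203.5   31.8]
[499. 129.] at [426.9  40.6  40.5]
```

View pics/scene2.png

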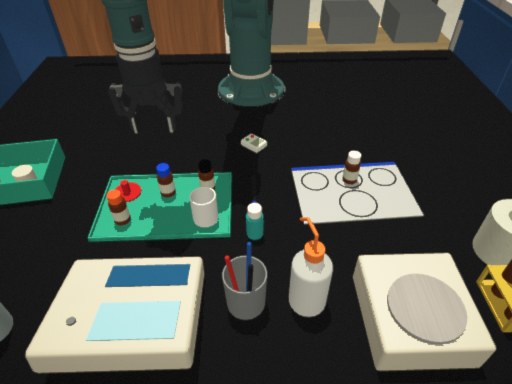

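White stands inside the middle ring, at scene (352,172). Next is blue.

```bash
python3 -m handwheel '{"xyz":[[-0.03,0.01,0.2],[0,0,0.3],[0,0,0.3],[0,0,0.3],[0,0,0.2],[0,0,0.13],[0,0,0.1],[0,0,0],[0,0,0]],"turn":[0,0,0,0,0,0,0,0,0]}'
python3 -m handwheel '{"xyz":[[0,0,0],[0,0,0],[0,0,0],[0,0,0],[0,0,0],[0,0,0],[0,0,0]],"turn":[0,0,0,0,0,0,0]}' -1
python3 -m handwheel '{"xyz":[[0,0,-0.1],[0,0,-0.2],[0,0,-0.3],[0,0,-0.3],[0,0,-0.3],[0,0,-0.2],[0,0,-0.1],[0,0,0]],"turn":[0,0,0,0,0,0,0,0]}'
python3 go.py 0.4765 0.1506 0.17
```

```text
t: 11.05
tcp_pos: [0.5062, -0.2037, 0.0211]
tool_rot: [-0.0, -0.001, 1.0, 0.0]
contact_force: [-0.0, 0.3, 0.1]
width: 0.0643
finger_force: 0.0
t: 11.63
tcp_pos: [0.5071, -0.2051, 0.0226]
tool_rot: [0.001, -0.001, 1.0, -0.0]
contact_force: [-0.6, 1.2, 7.1]
width: 0.0349
finger_force: 59.6
t: 12.3
tcp_pos: [0.5076, -0.2057, 0.1741]
tool_rot: [0.003, -0.0, 1.0, -0.001]
contact_force: [0.3, 0.2, -1.0]
width: 0.0349
finger_force: 59.8
t 12.3 tcp [ 0.5076 -0.2057  0.1741] toolx [-1.    -0.001 -0.005] z [ 0.005 -0.002 -1.   ] w 0.0349 ff 59.8
shares [0.308 3.563 0.033]
```

```bash
python3 -m handwheel '{"xyz":[[0.02,0.14,0],[0.02,0.28,0],[0.03,0.33,0],[0.03,0.33,0],[0.03,0.33,0],[0.03,0.33,0],[0.03,0.33,0],[0.03,0.33,0],[0.03,0.33,0],[0.03,0.33,0],[0.02,0.25,0],[0.01,0.15,0],[0,0.1,0],[0,0,0],[0,0,0],[0,0,0]],"turn":[0,0,0,0,0,0,0,0,0,0,0,0,0,0,0,0]}'
python3 go.py 0.4765 0.1506 0.021
```

```text
t: 13.63
tcp_pos: [0.4742, 0.1493, 0.1706]
tool_rot: [-0.001, 0.0, 1.0, -0.001]
contact_force: [0.2, 0.1, -0.3]
width: 0.0351
finger_force: 59.9
t 13.63 tcp [0.4742 0.1493 0.1706] toolx [-1.     0.001  0.002] z [-0.002 -0.002 -1.   ] w 0.0351 ff 59.9
shares [-0.025  0.015  1.496]
```

```bash
python3 -m handwheel '{"xyz":[[-0.01,0.01,0.2],[0,0,0.3],[0,0,0.3],[0,0,0.25],[0,0,0.2],[0,0,0.1],[0,0,0.08],[0,0,0.06],[0,0,0],[0,0,0]],"turn":[0,0,0,0,0,0,0,0,0,0]}'
python3 -m handwheel '{"xyz":[[0,0,0.01],[0,0,0],[0,0,0]],"turn":[0,0,0]}'
python3 go.py 0.4765 0.1506 0.021
```

```text
t: 14.47
tcp_pos: [0.4765, 0.1517, 0.0228]
tool_rot: [0.001, -0.0, 1.0, 0.0]
contact_force: [0.7, 0.4, -0.7]
width: 0.0349
finger_force: 60.0
t: 14.72
tcp_pos: [0.4762, 0.1521, 0.0218]
tool_rot: [0.0, -0.001, 1.0, 0.0]
contact_force: [0.2, 0.2, -1.0]
width: 0.0349
finger_force: 60.0
t 14.72 tcp [0.4762 0.1521 0.0218] toolx [-1.    -0.001 -0.001] z [ 0.001  0.    -1.   ] w 0.0349 ff 60.0
shares [-0.003 -0.015  0.008]
```

Within about 1 mm of the mat. Release, retreat and go to orange.

```bash
python3 -m handwheel '{"xyz":[[0,0,0.005],[0,0,0],[0,0,0],[0,0,0],[0,0,0]],"turn":[0,0,0,0,0]}' 0.3
python3 -m handwheel '{"xyz":[[0,0,-0.15],[0,0,-0.3],[0,0,-0.3],[0,0,-0.3],[0,0,-0.3],[0,0,-0.2],[0,0,0]],"turn":[0,0,0,0,0,0,0]}'
python3 -m handwheel '{"xyz":[[-0.05,-0.2,0],[-0.09,-0.34,0],[-0.1,-0.38,0],[-0.1,-0.38,0],[-0.1,-0.38,0],[-0.1,-0.38,0],[-0.1,-0.38,0],[-0.1,-0.38,0],[-0.1,-0.38,0],[-0.1,-0.38,0],[-0.1,-0.38,0],[-0.08,-0.3,0],[-0.04,-0.2,0],[0,0,0],[0,0,0]],"turn":[0,0,0,0,0,0,0,0,0,0,0,0,0,0,0]}' 0.5
python3 go.py 0.592 -0.295 0.02
python3 - <<'E'
from wr import *
s=snap('wrist','w3.png')
blobs(s,lambda h,q,v:(h>=3)&(h<15)&(q>180)&(v>190),.084,80)
E
```

```text
t: 15.13
tcp_pos: [0.4759, 0.152, 0.0208]
tool_rot: [0.0, -0.001, 1.0, 0.0]
contact_force: [0.6, -0.2, 0.4]
width: 0.0554
finger_force: 0.0
t: 15.72
tcp_pos: [0.4784, 0.1529, 0.1798]
tool_rot: [0.004, -0.0, 1.0, 0.002]
contact_force: [1.0, -0.4, -0.3]
width: 0.0553
finger_force: 0.0
t: 16.97
tcp_pos: [0.5912, -0.2954, 0.1744]
tool_rot: [-0.001, 0.001, 1.0, 0.0]
contact_force: [-0.4, 0.0, 0.3]
width: 0.0644
finger_force: 0.0
t 16.97 tcp [ 0.5912 -0.2954  0.1744] toolx [-1.     0.002  0.002] z [-0.002  0.    -1.   ] w 0.0644 ff 0.0
shares [-0.011  0.003  1.544]
```

```bash
python3 -m handwheel '{"xyz":[[0,0,0.2],[0,0,0.3],[0,0,0.3],[0,0,0.3],[0,0,0.2],[0,0,0.14],[0,0,0.1],[0,0,0],[0,0,0]],"turn":[0,0,0,0,0,0,0,0,0]}'
python3 -m handwheel '{"xyz":[[0,0,0],[0,0,0],[0,0,0],[0,0,0],[0,0,0],[0,0,0],[0,0,0]],"turn":[0,0,0,0,0,0,0]}' -1
python3 -m handwheel '{"xyz":[[0,0,-0.1],[0,0,-0.2],[0,0,-0.3],[0,0,-0.3],[0,0,-0.3],[0,0,-0.2],[0,0,-0.1],[0,0,0]],"turn":[0,0,0,0,0,0,0,0]}'
python3 go.py 0.4664 0.320 0.17
```

```text
t: 17.77
tcp_pos: [0.5927, -0.2933, 0.022]
tool_rot: [0.0, -0.001, 1.0, 0.0]
contact_force: [0.3, 0.2, -0.2]
width: 0.0642
finger_force: 0.0
t: 18.35
tcp_pos: [0.5936, -0.2945, 0.0236]
tool_rot: [0.001, -0.0, 1.0, -0.001]
contact_force: [-0.7, 1.5, 6.3]
width: 0.0347
finger_force: 59.7
t: 19.02
tcp_pos: [0.5936, -0.2947, 0.1748]
tool_rot: [0.002, -0.0, 1.0, -0.001]
contact_force: [0.2, -0.1, -1.1]
width: 0.0347
finger_force: 59.9
t 19.02 tcp [ 0.5936 -0.2947  0.1748] toolx [-1.    -0.001 -0.005] z [ 0.005 -0.002 -1.   ] w 0.0347 ff 59.9
shares [1.267 6.148 0.029]
```

```bash
python3 -m handwheel '{"xyz":[[0.04,0.2,0],[0.07,0.3,0],[0.07,0.35,0],[0.07,0.35,0],[0.07,0.35,0],[0.07,0.35,0],[0.07,0.35,0],[0.07,0.35,0],[0.07,0.35,0],[0.07,0.35,0],[0.07,0.35,0],[0.07,0.35,0],[0.07,0.35,0],[0.07,0.35,0],[0.07,0.35,0],[0.07,0.35,0],[0.07,0.35,0],[0.07,0.25,0],[0.04,0.15,0],[0,0,0]],"turn":[0,0,0,0,0,0,0,0,0,0,0,0,0,0,0,0,0,0,0,0]}'
python3 -m handwheel '{"xyz":[[0,0,0],[0,0,0]],"turn":[0,0]}'
python3 go.py 0.4664 0.320 0.0225
```

```text
t: 20.68
tcp_pos: [0.4616, 0.3258, 0.1701]
tool_rot: [-0.001, -0.004, 1.0, 0.001]
contact_force: [0.3, -0.7, -1.3]
width: 0.0346
finger_force: 60.0
t: 20.85
tcp_pos: [0.4642, 0.3189, 0.1706]
tool_rot: [-0.001, 0.0, 1.0, -0.001]
contact_force: [-0.4, -0.5, -1.8]
width: 0.0347
finger_force: 60.0
t 20.85 tcp [0.4642 0.3189 0.1706] toolx [-1.     0.     0.002] z [-0.002 -0.003 -1.   ] w 0.0347 ff 60.0
shares [-0.024  0.015  1.481]
```

```bash
python3 -m handwheel '{"xyz":[[-0.01,0,0.2],[0,0,0.3],[0,0,0.3],[0,0,0.25],[0,0,0.2],[0,0,0.1],[0,0,0.08],[0,0,0.06],[0,0,0],[0,0,0]],"turn":[0,0,0,0,0,0,0,0,0,0]}'
python3 go.py 0.4664 0.320 0.0225
```

```text
t: 21.68
tcp_pos: [0.4666, 0.3209, 0.0235]
tool_rot: [0.001, -0.0, 1.0, 0.0]
contact_force: [0.4, -1.0, -1.1]
width: 0.0349
finger_force: 60.0
t 21.68 tcp [0.4666 0.3209 0.0235] toolx [-1.    -0.    -0.002] z [ 0.002  0.001 -1.   ] w 0.0349 ff 60.0
shares [ 0.002 -0.009  0.01 ]
```

```bash
python3 -m handwheel '{"xyz":[[0,0,0.01],[0,0,0.005],[0,0,0]],"turn":[0,0,0]}'
python3 -m handwheel '{"xyz":[[0,0,0],[0,0,0],[0,0,0],[0,0,0],[0,0,0]],"turn":[0,0,0,0,0]}' 0.3
python3 -m handwheel '{"xyz":[[0,0,-0.15],[0,0,-0.3],[0,0,-0.3],[0,0,-0.3],[0,0,-0.3],[0,0,-0.2],[0,0,0]],"turn":[0,0,0,0,0,0,0]}'
python3 -m handwheel '{"xyz":[[-0.05,-0.2,0],[-0.09,-0.34,0],[-0.11,-0.38,0],[-0.11,-0.38,0],[-0.11,-0.38,0],[-0.11,-0.38,0],[-0.11,-0.38,0],[-0.11,-0.38,0],[-0.11,-0.38,0],[-0.11,-0.38,0],[-0.11,-0.3,0],[-0.06,-0.25,0],[-0.02,-0.15,0],[0,0,0],[0,0,0]],"turn":[0,0,0,0,0,0,0,0,0,0,0,0,0,0,0]}' 1
python3 go.py 0.590 -0.109 0.035
python3 - <<'E'
from wr import *
s=snap('wrist','w4.png');snap('side','side4.png')
blobs(s,lambda h,q,v:(q<60)&(v>90),.074)
E
```

```text
t: 21.93
tcp_pos: [0.4665, 0.3212, 0.0225]
tool_rot: [0.001, -0.0, 1.0, 0.001]
contact_force: [-0.4, -0.9, 4.7]
width: 0.0348
finger_force: 60.7
t: 22.35
tcp_pos: [0.4656, 0.321, 0.0213]
tool_rot: [0.0, -0.001, 1.0, 0.0]
contact_force: [0.8, 0.4, -0.2]
width: 0.0558
finger_force: 0.0
t: 22.93
tcp_pos: [0.4681, 0.3227, 0.1808]
tool_rot: [0.003, -0.0, 1.0, 0.003]
contact_force: [0.5, 0.1, -0.4]
width: 0.0553
finger_force: 0.0
t: 24.18
tcp_pos: [0.5863, -0.1076, 0.1753]
tool_rot: [-0.001, 0.001, 1.0, 0.0]
contact_force: [-0.1, 0.4, -0.2]
width: 0.0853
finger_force: 0.0
t 24.18 tcp [ 0.5863 -0.1076  0.1753] toolx [-1.     0.001  0.002] z [-0.002  0.    -1.   ] w 0.0853 ff 0.0
shares [-0.04  -0.015  1.403]
[400. 366.] at [824.3 103.7 141. ]
[110. 365.] at [ 822.4 -317.5  143.8]
[318. 324.] at [732.7 -38.4  49.4]
[214. 314.] at [ 719.7 -152.9  114.4]
[  3. 295.] at [ 731.1 -467.7   72.7]
[145. 269.] at [ 663.1 -211.6   65. ]
[366. 260.] at [654.9   2.9  76.9]
[253. 198.] at [ 586.7 -108.8   67.5]
```

View pics/w4.png

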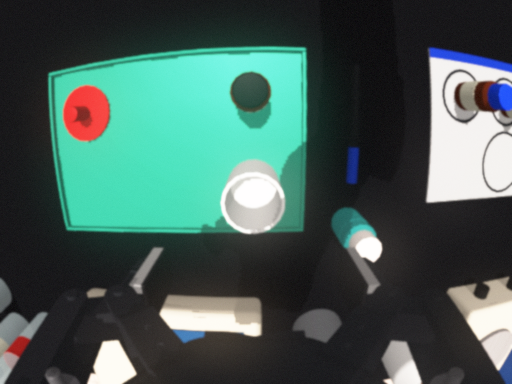

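View pics/side4.png

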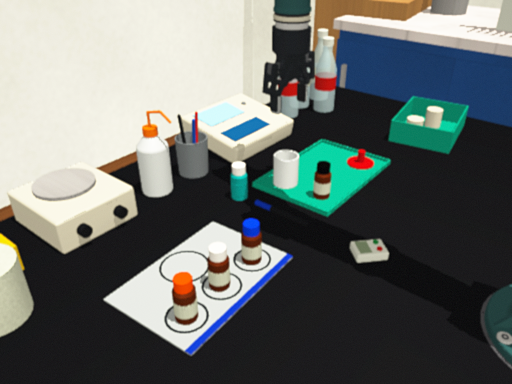

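All three bottles stand in their rings: orange (184,300), white (218,267) and blue (251,243) in the side view. The wrist view shows the beaker rim centred at about (253,203) and black untouched at (250,91).

```bash
python3 - <<'E'
from wr import *
s=snap('wrist')
for p in((253,203),(222,203),(285,203),(253,233),(250,91)): print(p,won(s,*p,.074).round(1))
st=env.state();print(np.round(s['extrinsics'],4)[:3,3])
E
python3 -m handwheel '{"xyz":[[-0.045,-0.01,0.2],[0,0,0.3],[0,0,0.2],[0,0,0]],"turn":[0,0,0,0]}'
python3 go.py 0.591 -0.1085 0.030
```

```text
(253, 203) [ 591.2 -105.1]
(222, 203) [ 591.2 -132. ]
(285, 203) [591.1 -77.4]
(253, 233) [ 619.4 -105.1]
(250, 91) [ 496.5 -107.7]
[ 0.1056 -0.5825  0.1564]
t: 24.67
tcp_pos: [0.5884, -0.105, 0.1025]
tool_rot: [-0.004, -0.002, 1.0, 0.001]
contact_force: [-0.1, 0.3, -0.5]
width: 0.0854
finger_force: 0.0
t 24.67 tcp [ 0.5884 -0.105   0.1025] toolx [-1.    -0.004  0.008] z [-0.008  0.002 -1.   ] w 0.0854 ff 0.0
shares [-0.032 -0.036  0.725]
```

```bash
python3 -m handwheel '{"xyz":[[-0.01,-0.01,0.2],[0,0,0.2],[0,0,0.15],[0,0,0.1],[0,0,0.06],[0,0,0],[0,0,0]],"turn":[0,0,0,0,0,0,0]}'
python3 -m handwheel '{"xyz":[[0,0,0],[0,0,0],[0,0,0],[0,0,0],[0,0,0],[0,0,0]],"turn":[0,0,0,0,0,0]}' -1
python3 go.py 0.556 0.2403 0.19
```

```text
t: 25.25
tcp_pos: [0.5931, -0.1086, 0.0359]
tool_rot: [0.0, -0.001, 1.0, 0.0]
contact_force: [0.9, 0.4, 0.4]
width: 0.0858
finger_force: 0.0
t: 25.75
tcp_pos: [0.5934, -0.1091, 0.0367]
tool_rot: [0.001, -0.0, 1.0, -0.0]
contact_force: [0.1, 0.0, 5.5]
width: 0.0556
finger_force: 62.9
t 25.75 tcp [ 0.5934 -0.1091  0.0367] toolx [-1.    -0.001 -0.002] z [ 0.002 -0.    -1.   ] w 0.0556 ff 62.9
shares [ 0.368  3.494 -1.534]
```

```bash
python3 -m handwheel '{"xyz":[[0,0,-0.1],[0,0,-0.2],[0,0,-0.3],[0,0,-0.3],[0,0,-0.3],[0,0,-0.2],[0,0,-0.1],[0,0,0]],"turn":[0,0,0,0,0,0,0,0]}'
python3 -m handwheel '{"xyz":[[0.01,0.14,0],[0.02,0.28,0],[0.03,0.33,0],[0.03,0.33,0],[0.03,0.33,0],[0.03,0.33,0],[0.03,0.33,0],[0.03,0.33,0],[0.03,0.33,0],[0.03,0.33,0],[0.03,0.22,0],[0.02,0.15,0],[0.01,0.09,0],[0,0,0],[0,0,0],[0,0,0]],"turn":[0,0,0,0,0,0,0,0,0,0,0,0,0,0,0,0]}'
python3 go.py 0.558 0.2403 0.0355
```

```text
t: 26.42
tcp_pos: [0.5942, -0.1093, 0.1883]
tool_rot: [0.003, -0.0, 1.0, -0.0]
contact_force: [0.2, 0.4, -1.5]
width: 0.0553
finger_force: 63.7
t: 27.75
tcp_pos: [0.5595, 0.2404, 0.1849]
tool_rot: [-0.0, 0.001, 1.0, -0.001]
contact_force: [0.2, -1.1, -0.9]
width: 0.0555
finger_force: 63.7
t 27.75 tcp [0.5595 0.2404 0.1849] toolx [-1.     0.002  0.001] z [-0.001 -0.002 -1.   ] w 0.0555 ff 63.7
shares [0.014 0.002 1.494]
```

```bash
python3 -m handwheel '{"xyz":[[0.03,0,0.2],[0,0,0.3],[0,0,0.3],[0,0,0.25],[0,0,0.2],[0,0,0.1],[0,0,0.08],[0,0,0.06],[0,0,0],[0,0,0]],"turn":[0,0,0,0,0,0,0,0,0,0]}'
python3 go.py 0.558 0.2403 0.0357
```

```text
t: 28.58
tcp_pos: [0.5572, 0.2429, 0.0371]
tool_rot: [0.001, -0.0, 1.0, 0.0]
contact_force: [-0.2, 0.1, -1.2]
width: 0.0551
finger_force: 64.0
t 28.58 tcp [0.5572 0.2429 0.0371] toolx [-1.    -0.    -0.002] z [ 0.002  0.001 -1.   ] w 0.0551 ff 64.0
shares [-0.008 -0.026  0.014]
```

```bash
python3 -m handwheel '{"xyz":[[0,-0.02,0.01],[0,0,0.005],[0,0,0]],"turn":[0,0,0]}'
python3 -m handwheel '{"xyz":[[0,0,0],[0,0,0],[0,0,0],[0,0,0],[0,0,0]],"turn":[0,0,0,0,0]}' 0.75
python3 -m handwheel '{"xyz":[[0,0,-0.1],[0,0,-0.2],[0,0,-0.3],[0,0,-0.3],[0,0,-0.3],[0,0,-0.2],[0,0,0]],"turn":[0,0,0,0,0,0,0]}'
python3 -m handwheel '{"xyz":[[0.03,-0.2,0],[0.03,-0.34,0],[0.03,-0.38,0],[0.03,-0.38,0],[0.03,-0.38,0],[0.03,-0.38,0],[0.03,-0.38,0],[0.03,-0.38,0],[0.03,-0.38,0],[0.03,-0.38,0],[0.03,-0.38,0],[0.03,-0.38,0],[0.03,-0.38,0],[0.03,-0.38,0],[0.03,-0.25,0],[0.03,-0.1,0],[0,0,0],[0,0,0]],"turn":[0,0,0,0,0,0,0,0,0,0,0,0,0,0,0,0,0,0]}' 0
python3 go.py 0.506 -0.303 0.02
python3 - <<'E'
from wr import *
s=snap('wrist','w5.png');snap('scene','scene5.png')
blobs(s,lambda h,q,v:((h<4)|(h>174))&(q>150)&(v>90),.009)
E
```

```text
t: 28.83
tcp_pos: [0.5569, 0.2408, 0.0358]
tool_rot: [0.001, -0.0, 1.0, 0.0]
contact_force: [-0.1, -0.5, 4.6]
width: 0.0554
finger_force: 64.4
t: 29.25
tcp_pos: [0.5561, 0.2411, 0.0347]
tool_rot: [-0.0, -0.001, 1.0, -0.0]
contact_force: [1.7, 0.1, 0.8]
width: 0.0748
finger_force: 0.0
t: 29.83
tcp_pos: [0.5594, 0.2423, 0.1804]
tool_rot: [0.004, -0.0, 1.0, 0.002]
contact_force: [0.6, -1.1, 0.2]
width: 0.0747
finger_force: 0.0
t: 31.33
tcp_pos: [0.5083, -0.3029, 0.1744]
tool_rot: [-0.001, -0.0, 1.0, 0.001]
contact_force: [-0.2, 1.1, -0.8]
width: 0.0428
finger_force: 0.0
t 31.33 tcp [ 0.5083 -0.3029  0.1744] toolx [-1.    -0.001  0.001] z [-0.001  0.002 -1.   ] w 0.0428 ff 0.0
shares [ 0.022 -0.004  1.544]
[254. 175.] at [ 503.8 -302.    62.4]
```

View pics/w5.png

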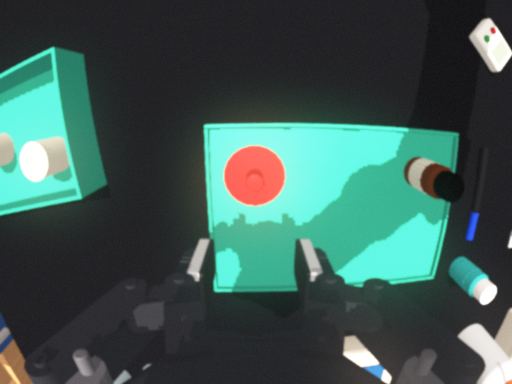

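View pics/scene5.png

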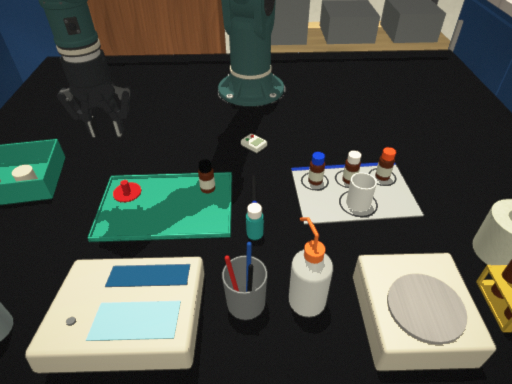

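The lid disc centre is at (254,175), which gives (0.505,-0.302). The beaker stands in its large ring at scene (360,195). Now I'll lower onto the knob.

```bash
python3 -m handwheel '{"xyz":[[0.045,0,0.2],[0,0,0.3],[0,0,0.3],[0,0,0.3],[0,0,0.2],[0,0,0.14],[0,0,0.08],[0,0,0.04],[0,0,0],[0,0,0]],"turn":[0,0,0,0,0,0,0,0,0,0]}'
python3 go.py 0.505 -0.302 0.013
```

```text
t: 32.27
tcp_pos: [0.5051, -0.3035, 0.0195]
tool_rot: [0.001, -0.001, 1.0, -0.0]
contact_force: [0.4, -0.3, -0.2]
width: 0.0427
finger_force: 0.0
t 32.27 tcp [ 0.5051 -0.3035  0.0195] toolx [-1.    -0.002 -0.001] z [ 0.001 -0.    -1.   ] w 0.0427 ff 0.0
shares [0.001 0.015 0.065]
```

```bash
python3 -m handwheel '{"xyz":[[0,0.01,0.03],[0,0,0.03],[0,0,0],[0,0,0]],"turn":[0,0,0,0]}'
python3 -m handwheel '{"xyz":[[0,0,0],[0,0,0],[0,0,0],[0,0,0],[0,0,0],[0,0,0],[0,0,0]],"turn":[0,0,0,0,0,0,0]}' -1
python3 go.py 0.505 -0.302 0.013
```

```text
t: 32.6
tcp_pos: [0.5044, -0.3031, 0.0131]
tool_rot: [0.0, -0.0, 1.0, -0.0]
contact_force: [0.2, -0.4, 0.4]
width: 0.0429
finger_force: 0.0
t: 33.18
tcp_pos: [0.5045, -0.3033, 0.0132]
tool_rot: [0.0, -0.0, 1.0, -0.0]
contact_force: [-0.5, 0.1, 5.1]
width: 0.0163
finger_force: 58.7
t 33.18 tcp [ 0.5045 -0.3033  0.0132] toolx [-1.    -0.001 -0.   ] z [ 0. -0. -1.] w 0.0163 ff 58.7
shares [-0.005  0.013  0.002]
```

Gripped. I'll lift and measure the beaker's position at the same time.

```bash
python3 -m handwheel '{"xyz":[[0,0,-0.05],[0,0,-0.1],[0,0,-0.2],[0,0,-0.3],[0,0,-0.3],[0,0,-0.3],[0,0,-0.3],[0,0,-0.2],[0,0,-0.1],[0,0,0]],"turn":[0,0,0,0,0,0,0,0,0,0]}'
python3 - <<'E'
from h import *
for n,(x0,y0,x1,y1) in(('scene',(344,165,378,214)),('side',(160,220,215,295))):
    s=snap(n,'bk_%s.png'%n);g=s['frame'][y0:y1,x0:x1];hs=cv2.cvtColor(s['frame'],cv2.COLOR_BGR2HSV)
    cv2.imwrite('pics/crop_%s.png'%n,cv2.resize(s['frame'][y0-15:y1+10,x0-40:x1+60],None,fx=5,fy=5,interpolation=cv2.INTER_CUBIC)[:600,:790])
E
python3 go.py 0.556 0.2403 0.19
```

```text
t: 34.02
tcp_pos: [0.5056, -0.3037, 0.2006]
tool_rot: [0.002, -0.001, 1.0, -0.001]
contact_force: [0.3, -0.2, -0.8]
width: 0.0161
finger_force: 58.5
t 34.12 tcp [ 0.5038 -0.3026  0.1973] toolx [-1.    -0.001  0.001] z [-0.001  0.    -1.   ] w 0.0161 ff 58.5
shares [-0.529  5.428  0.075]
```

View pics/crop_scene.png

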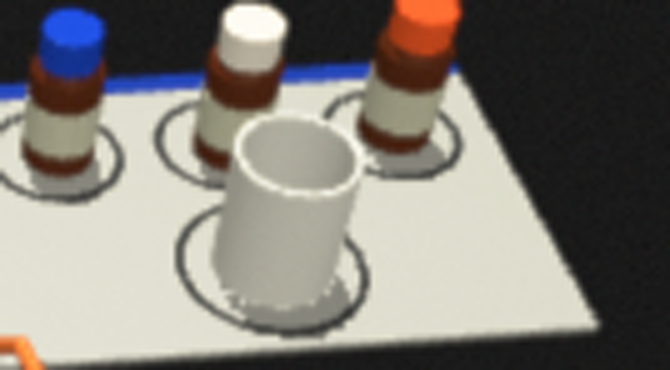

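View pics/crop_side.png

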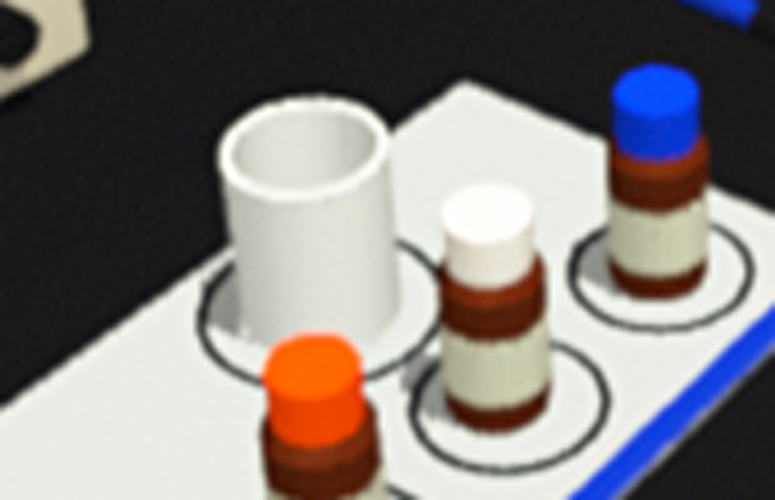

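The beaker and all bottles stand upright within their rings. The rim spans crop x 234–361, y 112–196 (scene) and x 218–392, y 96–203 (side). I'll turn that into a position and check the bottle caps as well.

```bash
cat > fin.py <<'E'
from m import *
C0=np.array([471.3,235.5]);th=np.deg2rad(3.35);Rm=np.array([[np.cos(th),np.sin(th)],[-np.sin(th),np.cos(th)]])
def mat(p): return (Rm@(np.array(p[:2])*1000-C0)+[-40,0]).round(1)
G={'orange':((388,155),(184,283),F['orange'][2]),'white':((354,157),(218,251),F['white'][2]),'blue':((318,158),(251,227),F['blue'][2])}
for k,(a,b,f) in G.items():
    if k=='white': f=lambda h,s,v:(s<45)&(v>185)
    ca,ba=blob(S,a,f);cb,bb=blob(D,b,f);p,e=tri(ca,cb);print(k,p.round(4),round(e,4),'mat',mat(p),ba.tolist(),bb.tolist())
E
python3 - <<'E' | tail -7
from fin import *
for s,c,b in((S,(304,150),(234,361,112,196)),(D,(120,205),(218,392,96,203))):
    l,r,t,bt=[ (v)/5-.4 for v in b]
    pts=[(c[0]+(l+r)/2,c[1]+t),(c[0]+(l+r)/2,c[1]+bt)]
    q=[onz(s,*p,.073) for p in pts];print('rim',((q[0]+q[1])/2).round(4),'diam',np.linalg.norm(q[0]-q[1]).round(4))
print(tri((363.1,180.4),(180.6,234.5)))
E
```

```text
Traceback (most recent call last):
  File "fin.py", line 1, in <module>
    from m import *
  File "m.py", line 19, in <module>
    ca,ba=blob(S,a,f);cb,bb=blob(D,b,f);p,e=tri(ca,cb)
          ~~~~^^^^^^^
  File "m.py", line 7, in blob
    i=1+np.argmin([np.hypot(*(c[k]-seed))-st[k,4]**.5 for k in range(1,n)]);b=st[i]
        ~~~~~~~~~^^^^^^^^^^^^^^^^^^^^^^^^^^^^^^^^^^^^^^^^^^^^^^^^^^^^^^^^^^
ValueError: attempt to get argmin of an empty sequence
```

```bash
sed -i '/^for k,(a,b,f) in F/,/print(k/d;/^rings(S/,$d' m.py
python3 - <<'E' | tail -7
from fin import *
for s,c,b in((S,(304,150),(234,361,112,196)),(D,(120,205),(218,392,96,203))):
    l,r,t,bt=[ (v)/5-.4 for v in b]
    pts=[(c[0]+(l+r)/2,c[1]+t),(c[0]+(l+r)/2,c[1]+bt)]
    q=[onz(s,*p,.073) for p in pts];m_=(q[0]+q[1])/2;print('rim',m_.round(4),'diam',np.linalg.norm(q[0]-q[1]).round(4),mat(m_))
p,e=tri((363.1,180.4),(180.6,234.5));print(p.round(4),e.round(4))
E
```

```text
orange [0.4638 0.3219 0.0721] 0.001 mat [-42.4  86.7] [382, 147, 14, 14, 147] [173, 272, 20, 23, 375]
white [0.4733 0.2364 0.0791] 0.0015 mat [-37.9   0.8] [349, 151, 12, 9, 83] [204, 237, 29, 29, 668]
blue [0.4766 0.1519 0.0735] 0.0005 mat [-39.6 -83.8] [312, 151, 13, 15, 162] [242, 217, 18, 20, 309]
rim [0.557  0.2394 0.073 ] diam 0.0562 [45.8 -1.1]
rim [0.5546 0.2419 0.073 ] diam 0.0612 [43.5  1.5]
[0.5558 0.2404 0.0711] 0.0009
```

```bash
python3 -m handwheel '{"xyz":[[-0.03,0.15,0],[-0.03,0.25,0],[-0.03,0.35,0],[-0.03,0.35,0],[-0.03,0.35,0],[-0.03,0.35,0],[-0.03,0.35,0],[-0.03,0.35,0],[-0.03,0.35,0],[-0.03,0.35,0],[-0.03,0.35,0],[-0.03,0.35,0],[-0.03,0.35,0],[-0.03,0.35,0],[-0.03,0.35,0],[-0.03,0.25,0],[-0.03,0.15,0],[-0.02,0.08,0],[0,0,0],[0,0,0]],"turn":[0,0,0,0,0,0,0,0,0,0,0,0,0,0,0,0,0,0,0,0]}'
python3 go.py 0.556 0.2405 0.1
python3 -m handwheel '{"xyz":[[0,0,0.2],[0,0,0.25],[0,0,0.2],[0,0,0.15],[0,0,0.1],[0,0,0],[0,0,0],[0,0,0]],"turn":[0,0,0,0,0,0,0,0]}'
python3 go.py 0.556 0.2405 0.083
python3 - <<'E'
from h import *
a=snap('scene')['frame'][120:220,310:420];b=snap('side')['frame'][190:290,140:250]
cv2.imwrite('pics/lid.png',cv2.resize(np.hstack([a,b]),None,fx=3.6,fy=3.6,interpolation=cv2.INTER_CUBIC))
E
```

```text
t: 35.98
tcp_pos: [0.5567, 0.238, 0.1972]
tool_rot: [-0.001, 0.0, 1.0, -0.001]
contact_force: [0.1, -0.4, -1.0]
width: 0.0161
finger_force: 58.6
t 35.98 tcp [0.5567 0.238  0.1972] toolx [-1.     0.001  0.001] z [-0.001 -0.002 -1.   ] w 0.0161 ff 58.6
shares [0.006 0.026 0.972]
t: 36.65
tcp_pos: [0.5577, 0.2393, 0.1087]
tool_rot: [0.001, 0.0, 1.0, 0.0]
contact_force: [-0.3, -0.3, 0.2]
width: 0.016
finger_force: 58.6
t 36.65 tcp [0.5577 0.2393 0.1087] toolx [-1.     0.    -0.002] z [ 0.002  0.    -1.   ] w 0.016 ff 58.6
shares [0.017 0.012 0.257]
```

View pics/lid.png

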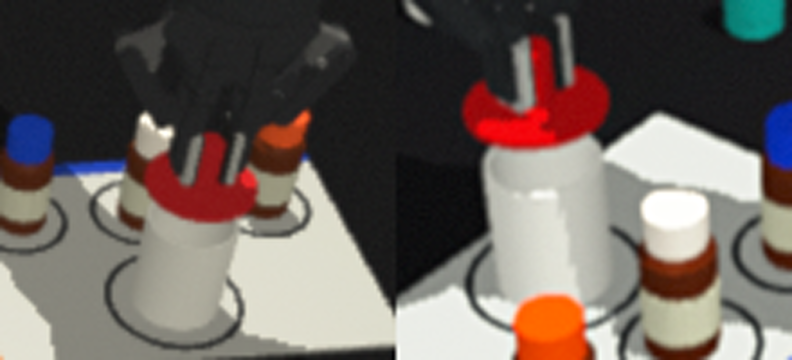

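The lid hangs level over the beaker (scene crop 203,190; side crop 537,105). I'll lower it and feel for contact.

```bash
python3 -m handwheel '{"xyz":[[0.015,0.01,0.1],[0,0,0.08],[0,0,0.05],[0,0,0],[0,0,0]],"turn":[0,0,0,0,0]}'
python3 -m handwheel '{"xyz":[[0,0,0.01],[0,0,0.01],[0,0,0]],"turn":[0,0,0]}'
python3 go.py 0.556 0.2405 0.083
```

```text
t: 37.17
tcp_pos: [0.5548, 0.2409, 0.0841]
tool_rot: [-0.001, -0.001, 1.0, -0.0]
contact_force: [0.6, -0.2, -0.0]
width: 0.0163
finger_force: 58.6
t: 37.42
tcp_pos: [0.5553, 0.241, 0.0828]
tool_rot: [0.0, -0.001, 1.0, -0.0]
contact_force: [0.4, -0.2, -0.6]
width: 0.0157
finger_force: 58.6
t 37.42 tcp [0.5553 0.241  0.0828] toolx [-1.    -0.001 -0.   ] z [ 0. -0. -1.] w 0.0157 ff 58.6
shares [-0.007 -0.005 -0.002]
```

```bash
python3 -m handwheel '{"xyz":[[0,0,0.01],[0,0,0]],"turn":[0,0]}'
python3 -m handwheel '{"xyz":[[0,0,0.01],[0,0,0]],"turn":[0,0]}' | grep -E 'tcp|contact'
```

```text
t: 37.58
tcp_pos: [0.5556, 0.2411, 0.0822]
tool_rot: [0.0, -0.0, 1.0, 0.0]
contact_force: [-0.8, -0.7, 1.3]
width: 0.0164
finger_force: 58.8
tcp_pos: [0.5556, 0.2411, 0.0821]
contact_force: [-1.5, -1.3, 8.2]
```

Contact at the expected height. Release, retreat and check.

```bash
python3 -m handwheel '{"xyz":[[0,0,-0.005],[0,0,0],[0,0,0],[0,0,0],[0,0,0],[0,0,0]],"turn":[0,0,0,0,0,0]}' 0.1
python3 -m handwheel '{"xyz":[[0,0,-0.08],[0,0,-0.15],[0,0,-0.25],[0,0,-0.3],[0,0,-0.3],[0,0,-0.3],[0,-0.3,0],[0,-0.35,0],[0,-0.35,0],[0,-0.35,0],[0,-0.35,0],[0,0,0],[0,0,0],[0,0,0]],"turn":[0,0,0,0,0,0,0,0,0,0,0,0,0,0]}'
python3 fin.py; python3 - <<'E'
from fin import *
a=S['frame'][120:220,300:420];b=D['frame'][190:320,140:280]
cv2.imwrite('pics/end.png',np.hstack([cv2.resize(a,(480,400),interpolation=2),cv2.resize(b,(320,400),interpolation=2)]))
# lid disc top at z .078: fit radius 33 circle to outline
for n,s,(x0,y0,x1,y1) in(('S',S,(335,140,395,200)),('D',D,(140,195,225,260))):
    hs=cv2.cvtColor(s['frame'],cv2.COLOR_BGR2HSV).astype(int);m=(((hs[...,0]<4)|(hs[...,0]>174))&(hs[...,1]>150)&(hs[...,2]>80)).astype(np.uint8);w=np.zeros_like(m);w[y0:y1,x0:x1]=m[y0:y1,x0:x1]
    c=max(cv2.findContours(w,0,cv2.CHAIN_APPROX_NONE)[0],key=cv2.contourArea)[:,0]
    Q=np.array([onz(s,a,b,.0765)[:2]*1000 for a,b in c]);cen=np.median(Q,0)
    for i in range(30):
        r=np.hypot(*(Q-cen).T);k=abs(r-33)<(8 if i<10 else 4);d=Q[k]-cen;cen=cen+np.linalg.lstsq(d/r[k][:,None],r[k]-33,rcond=None)[0]
    print(n,'lid',cen.round(1),k.sum(),len(Q),'mat',mat(cen/1000))
# black bottle
f=lambda h,s,v:(v<38)
cb,bb=blob(D,(323,170),f);print('black side px',cb.round(1),bb.tolist())
E
```

```text
t: 38.25
tcp_pos: [0.5552, 0.241, 0.0811]
tool_rot: [-0.0, -0.001, 1.0, -0.0]
contact_force: [0.2, -0.2, -1.0]
width: 0.0468
finger_force: 0.0
t: 39.42
tcp_pos: [0.5555, 0.0713, 0.2198]
tool_rot: [0.0, -0.0, 1.0, 0.0]
contact_force: [0.1, -0.0, 0.4]
width: 0.047
finger_force: 0.0
orange [0.4638 0.3218 0.0721] 0.001 mat [-42.4  86.6] [382, 147, 14, 14, 148] [173, 272, 20, 23, 375]
white [0.4733 0.2364 0.0791] 0.0016 mat [-38.    0.8] [349, 151, 12, 9, 83] [204, 237, 29, 29, 670]
blue [0.4765 0.1519 0.0734] 0.0007 mat [-39.7 -83.8] [312, 151, 13, 15, 162] [242, 217, 18, 20, 305]
orange [0.4638 0.3218 0.0721] 0.001 mat [-42.4  86.6] [382, 147, 14, 14, 148] [173, 272, 20, 23, 375]
white [0.4732 0.2364 0.0791] 0.0015 mat [-38.1   0.8] [349, 151, 12, 9, 82] [204, 237, 29, 29, 671]
blue [0.4764 0.1519 0.0734] 0.0006 mat [-39.8 -83.7] [312, 151, 13, 15, 161] [242, 217, 18, 20, 305]
S lid [556.7 239.8] 67 76 mat [45.5 -0.7]
D lid [555.9 241.6] 85 104 mat [44.8  1.1]
black side px [322.9 167.7] [317, 162, 12, 12, 127]
```

View pics/end.png

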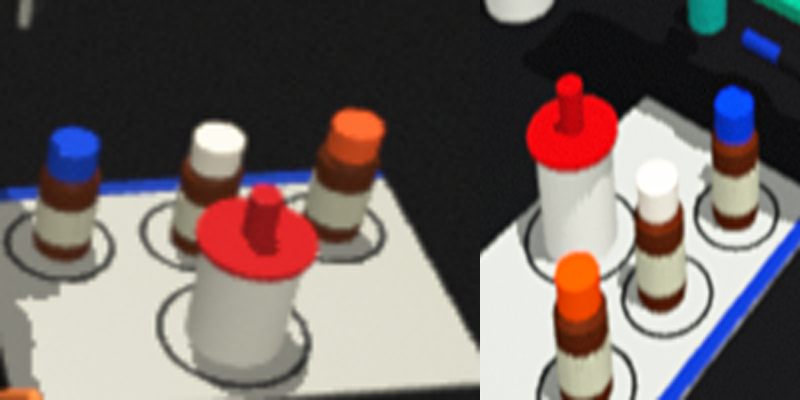

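The lid lies flat and centred on the beaker, at mat (45,0) mm. The bottles are within about 3 mm of their rings, black hasn't moved, and the gripper is clear.

```bash
python3 -c "
from workcell import env
print(env.hand_in())"
```

```text
the job is handed in; nothing more can be done
None
```

The job is handed in: by the last camera check the three bottles and the beaker stand within about 3 mm of their ring centres, the lid lies flat and centred on the beaker, and the black-capped bottle has not moved; the hand-in returned no verdict.

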